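Start the hob under the frying pan

TASK

Get the hob going under the frying pan with your closed fingers: tip the wide main rocker switch fully on, then tip on the narrow rocker of the plate on which the frying pan stands (left narrow rocker for the left plate, right for the right one, left and right as seen from the robot), then press the round start key right down and let it come back up. A rocker is switched on by pushing down its raised half, the one nearest the robot. Do the three in that order, leave the other plate's rocker off, and do not lift or shift the pans or the mills.

Things in the scene. Friction and masses are not known exactly. Their poses are not given: they have to be found in the camera images.
- hob: two-plate hob, 360 (x) by 620 (y) by 60 mm high, fixed on the worktop; origin: centre of the underside; x away from the robot, y to the left plate. Plate centres x 45, y +145 (left) and -145 mm. Grey control strip on the robot's side with four controls at x -130 mm: narrow rockers at y +50 (left) and -50; wide main rocker and round start key at y +150 and -150 mm, either way round
- main_rocker (a joint): hinge of the rocker, the wide one (main switch). 0 = off: the half nearest the robot stands up, sloping 0.32 rad. 0.32 rad = on: that half lies level and the far half stands up. Press the raised near half down; about 3 N is needed, and it stays where it is put, also part-way. Rocker plate 54 mm long across the strip (hob x)
- main_rocker_press (a point): point on the upper face of the near half of the main rocker, 18 mm from the rocker's pivot line towards the robot and midway across its width; it stands about 82 mm above the worktop while off and sinks 6 mm as the rocker goes on. The black housing's top is 6 mm below the level of the pressed half. Plate 50 mm wide along hob y
- left_rocker (a joint): hinge of the rocker, the left narrow one (left plate). 0 = off: the half nearest the robot stands up, sloping 0.32 rad. 0.32 rad = on: that half lies level and the far half stands up. Press the raised near half down; about 3 N is needed, and it stays where it is put, also part-way. Rocker plate 54 mm long across the strip (hob x)
- left_rocker_press (a point): point on the upper face of the near half of the left narrow rocker, 18 mm from the rocker's pivot line towards the robot and midway across its width; it stands about 82 mm above the worktop while off and sinks 6 mm as the rocker goes on. The black housing's top is 6 mm below the level of the pressed half. Plate 24 mm wide along hob y
- right_rocker (a joint): hinge of the rocker, the right narrow one (right plate). 0 = off: the half nearest the robot stands up, sloping 0.32 rad. 0.32 rad = on: that half lies level and the far half stands up. Press the raised near half down; about 3 N is needed, and it stays where it is put, also part-way. Rocker plate 54 mm long across the strip (hob x)
- right_rocker_press (a point): point on the upper face of the near half of the right narrow rocker, 18 mm from the rocker's pivot line towards the robot and midway across its width; it stands about 82 mm above the worktop while off and sinks 6 mm as the rocker goes on. The black housing's top is 6 mm below the level of the pressed half. Plate 24 mm wide along hob y
- start_key (a joint): travel of the round start key, 0 = up, 6 mm = fully down, straight down; sprung, 1.2 N to start and 4 N fully down, comes up by itself
- start_key_top (a point): centre of the top face of the round start key, 32 mm in diameter, 82 mm above the worktop when up; its black round housing (48 mm diameter) is 10 mm lower
- frying_pan: dark round frying pan, 236 mm across the rim, 45 mm high, with a handle reaching 260 mm from its centre, pointing away from the robot; loose, 1 to 2 kg, standing on one of the two plates. Origin: centre of the underside
- saucepan: bright steel saucepan, 160 mm across, 70 mm high, handle reaching 205 mm from its centre, pointing away from the robot; loose, standing on the other plate. Origin: centre of the underside
- pepper_mill: dark mill, 50 mm diameter, 146 mm high, standing loose on the left or right end of the control strip, about 120 mm from the nearest control. Origin: centre of the underside
- salt_mill: light wooden mill of the same size on the other end of the strip. Origin: centre of the underside
Things that resemble listed ones, but are neither listed nor needed, are in the scene too. What is shaped like the pepper_mill but yellow is not meant.

How it is judged:
By the outcome, as a careful person would: the job done as asked, in the order asked, and still so for the second after the job is handed in, with the robot touching nothing.
It also fails if it takes over 45 s, if anything falls off the work surface, if the arm or the gripper's body presses on something with over 40 N, if the wrist force passes 120 N, or if a joint passes its speed limit or range.

ROBOT

A 7-joint arm with a two-finger parallel gripper is mounted at the origin on the work surface. World frame = base frame: x ahead of the robot, y to its left, z up, the work surface at z = 0. Lengths are in m, angles in rad, forces in N, time in s.
With the tool pointing down it reaches from about 0.425 to 1.025 m from the base axis. Payload 3.6 kg.
Tool frame: the origin (TCP) lies at the very end of the fingers, on their centre line; the grasp point (between the pads) lies 19 mm behind it; z points along the fingers, y is the line along which they close (so a half turn about z gives the same grasp; the last joint's range is limited). The gripper opens to 85 mm and grips with 20 to 120 N. Pads are 22 mm wide; open, the fingers measure 114 mm over their backs; the gripper's body (76 mm by 85 mm) begins 54 mm behind the grasp point. The pads swing forward as they close: fully open they stand 13 mm farther back than shut.
Start: joints at [-1.308, 0.591, 0.048, 1.609, -0.033, 0.943, -0.034], TCP at [0.253, 0.679, 0.231] pointing down, gripper open.
Joint ranges: [-2.69, 2.69], [-0.47, 2.24], [-1.27, 1.36], [0.19, 2.51], [-1.53, 4.68], [0.08, 2.07], [-3.09, 3.09]. Speed limits (rad/s): [2.57, 2.57, 3.14, 3.14, 3.14, 3.14, 3.14].

INTERFACE

Orientations are given as a 3x3 rotation matrix whose columns are the frame's x, y, z axes.
In Python, from bench import telemetry, snapshot, camera_params, job, spotter gives the robot as it stands.
- The arm moves only by the shell command python3 -m crank 'ROWS' [OPENING] [FORCE]. ROWS is JSON, a list of rows, each an object of numbers: "dx", "dy", "dz": the shift along the world's x, y, z each as a share of 0.02 m, from -1 to 1; "roll": the turn about the world's z as a share of 4 degrees, from -1 to 1. In form: [{"dx": .., "dy": .., "dz": .., "roll": ..}, ...]. A call has 1 to 20 rows; each row shifts and turns the commanded pose from where the row before left it; what a row does not reach is not made up. A row lasts 1/10 s, in which the tool goes at most 50 mm and 8.59 degrees, less where a joint would pass 70% of its speed; a pose out of reach is approached as far as the arm can. A call with a number of a shift or a turn outside -1 to 1 is refused whole. A call with a gripper value outside its range is refused whole. OPENING is the gripper's target within -1 to 1 (fully open at 1, half-way at 0, shut at -1), set as the call begins (- or left out, the last holds). The fingers move at their own pace and stop on an object; FORCE is the grip in N (left out, the last holds). Time passes only in rows, so rows that do not move let the fingers close. It gives the time, the measured TCP pose, the force, the opening and the grip force at its end, in the units of the state.
- telemetry.read_state(): the state, without advancing time (a new reading comes with each control period).
- snapshot(name): name is "scene" or "top" or "wrist"; returns the picture (420x560x3 uint8, red, green, blue); there is no depth.
- camera_params(name): a dict with "camera_matrix" (3x3 intrinsics, pixels), "world_from_camera" (4x4, takes a point from camera to world coordinates). Camera axes: x right, y down, z forward; pixel columns grow to the right and rows downward; lengths in m; the calibration is good to about 2 mm. A picture is of the moment at which its call begins: read the wrist's pose just before it. camera_params takes no time and is no camera call; for the wrist camera it gives the pose at the moment of the call.
- job.close_job(): hands the job in; it is judged then, once.
Trained networks look in the newest picture that a camera, given by its name, has taken for a name from the list of things; names that differ only in an ending like _2 or _b are one class to them, and where a whole thing is asked for, a point or a joint stands for the part that bears it (a point fixed in the world has none). Each returns a list of dicts, best first, with "confidence" (0 to 1); they miss things now and then, are a little off and sometimes report something else, mostly with a low value. They report only what shows in the picture. A call takes as long as a camera call. They do not tell look-alikes from the thing itself.
- spotter.masks_of(label, camera): "mask" (420x560 bool, what is visible of it) and "extent" ([left, top, right, bottom] in pixels, round what is visible of it).
- spotter.place_of(label, camera): "at" ([column, row] in pixels: a listed point, or the origin of a listed thing).
The state is a dict: "time_s": time; "joint_positions": joint angles; "dq": joint speeds; "effort": joint torques, N m; "tool_pos": TCP position; "tcp_rot": TCP orientation; "wrist_force": force on the tool from outside, world axes, zero at the start; "wrist_torque": the same for the moment, N m; "grip_width": opening from 0.0 (shut) to 1.0 (fully open); "grip_force": force on a finger pad.
Only numpy, scipy, OpenCV 4.12 (cv2) and the standard library are available. Lean on these libraries where they do the work, as an engineer would, in place of code of your own. Each camera call takes 0.05 s, during which the arm holds its last target. There are 200 camera calls.

## Working session

There is one attempt and no reset: what is moved stays moved. The work goes in short steps, Python scripts to look and compute and a shell command to move; the robot and the scene stay as the last step left them, time stands still between calls to the robot, and variables do not carry over. Pictures are saved under pics/ and viewed, at most 10 in all, crops included, and the job is handed in when it is done.

```bash
mkdir -p pics
cat > h.py <<'E'
import numpy as np, cv2
from bench import telemetry, snapshot, camera_params, job, spotter
def ray(cam,uv,z):
    p=camera_params(cam);K=np.array(p["camera_matrix"]);T=np.array(p["world_from_camera"])
    d=T[:3,:3]@np.linalg.solve(K,[uv[0],uv[1],1.]);o=T[:3,3]
    return o+d*(z-o[2])/d[2]
Z=dict(main_rocker_press=.082,left_rocker_press=.082,right_rocker_press=.082,start_key_top=.082,frying_pan=.06,saucepan=.06,pepper_mill=.06,salt_mill=.06,hob=0)
E
python3 - <<'E'
from h import *
for c in("top","scene"):
    im=snapshot(c);cv2.imwrite(f"pics/{c}0.png",im[:,:,::-1])
    for n,z in Z.items():
        for r in spotter.place_of(n,c)[:3]:
            print(c,n,round(r["confidence"],2),np.round(r["at"],1),ray(c,r["at"],z).round(4))
E
```

```text
top main_rocker_press 0.79 [241.8 266.2] [0.4405 0.0973 0.082 ]
top left_rocker_press 0.71 [290.5 270.9] [0.4345 0.0059 0.082 ]
top right_rocker_press 0.56 [345.7 276.2] [ 0.4279 -0.0972  0.082 ]
top start_key_top 0.53 [399.3 267.7] [ 0.4469 -0.1974  0.082 ]
top frying_pan 0.67 [245.7 173.6] [0.6303 0.1013 0.06  ]
top saucepan 0.85 [394.2 180.6] [ 0.6247 -0.1976  0.06  ]
top pepper_mill 0.93 [393.3 335.7] [ 0.323  -0.1883  0.06  ]
top salt_mill 0.83 [176.4 262. ] [0.4473 0.2257 0.06  ]
top salt_mill 0.21 [246.7 172.3] [0.6331 0.0995 0.06  ]
top hob 0.69 [320.3 206.1] [ 0.583  -0.0544 -0.    ]
scene main_rocker_press 0.79 [337.1 211.9] [0.4402 0.1023 0.082 ]
scene left_rocker_press 0.83 [303.3 177.4] [ 0.4445 -0.0042  0.082 ]
scene right_rocker_press 0.75 [284.9 149.3] [ 0.4323 -0.0922  0.082 ]
scene start_key_top 0.58 [254.7 123.1] [ 0.444  -0.1979  0.082 ]
scene frying_pan 0.95 [239.6 260.7] [0.6389 0.0925 0.06  ]
scene frying_pan 0.34 [303.3 175.6] [ 0.4287 -0.0264  0.06  ]
scene saucepan 0.79 [177.6 158.3] [ 0.6261 -0.2026  0.06  ]
scene pepper_mill 0.81 [228.  101.9] [ 0.4464 -0.322   0.06  ]
scene pepper_mill 0.72 [300.2 135.2] [ 0.3656 -0.1351  0.06  ]
scene salt_mill 0.82 [367.2 268.1] [0.4578 0.2189 0.06  ]
scene salt_mill 0.32 [226.7 101.8] [ 0.4489 -0.3238  0.06  ]
```

View pics/top0.png

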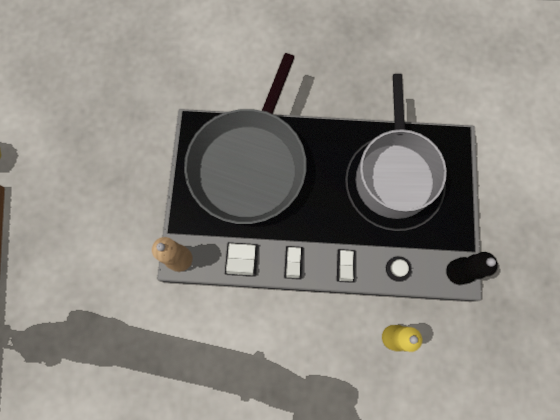

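View pics/scene0.png

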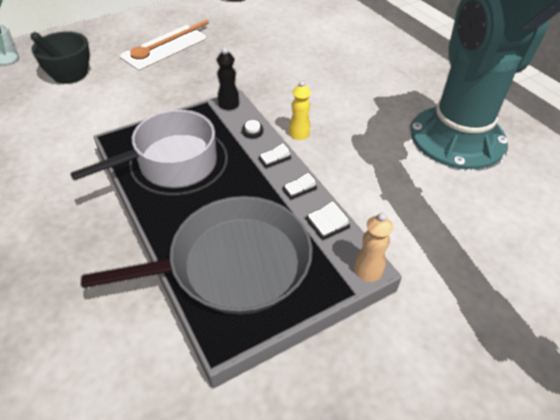

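The frying pan is on the left plate (top picture ~245,170). The main rocker is at the far left (242,259), the left narrow rocker at (293,262) and the start key at (400,268). The light mill on the left (170,255) and the dark mill on the right (470,268) must not be touched. Next I close the fingers and approach high.

```bash
python3 -m crank '[{"dz":1},{"dz":1},{"dz":1},{"dy":-1,"dx":0.3},{"dy":-1,"dx":0.3},{"dy":-1,"dx":0.3},{"dy":-1,"dx":0.3},{"dy":-1,"dx":0.3},{"dy":-1,"dx":0.3},{"dy":-1,"dx":0.3},{"dy":-1,"dx":0.3},{"dy":-1,"dx":0.3},{"dy":-1,"dx":0.3},{"dy":-1,"dx":0.3},{"dy":-1,"dx":0.3},{"dy":-1,"dx":0.3},{"dy":-1,"dx":0.3},{"dy":-1,"dx":0.3},{"dy":-1,"dx":0.3},{"dy":-1,"dx":0.3}]' -1 60
python3 -m crank '[{"dy":-1,"dx":0.3},{"dy":-1,"dx":0.3},{"dy":-1,"dx":0.3},{"dy":-1,"dx":0.3},{"dy":-1,"dx":0.3},{"dy":-1,"dx":0.3},{"dy":-1,"dx":0.3},{"dy":-1,"dx":0.3},{"dy":-1,"dx":0.3},{"dy":-1,"dx":0.3},{"dy":-1,"dx":0.3},{"dy":-1,"dx":0.3},{"dy":-1,"dx":0.3},{"dy":-1,"dx":0.3},{},{}]'
python3 - <<'E'
from h import *
s=telemetry.read_state();print(s["tool_pos"],s["tcp_rot"],s["wrist_force"])
c="wrist"
im=snapshot(c);cv2.imwrite(f"pics/{c}0.png",im[:,:,::-1])
for n in list(Z)[:4]:
    for r in spotter.place_of(n,c)[:3]:
        print(c,n,round(r["confidence"],2),np.round(r["at"],1),ray(c,r["at"],Z[n]).round(4))
E
```

```text
[0.25320176 0.67932882 0.23129009] [[-9.37045340e-01  3.49207718e-01  2.71854964e-05]
 [ 3.49207717e-01  9.37045340e-01 -4.18593929e-05]
 [-4.00916658e-05 -2.97307639e-05 -9.99999999e-01]] [-0.22835976 -0.31117916 -0.31690251]invalid input
invalid input
```

View pics/wrist0.png

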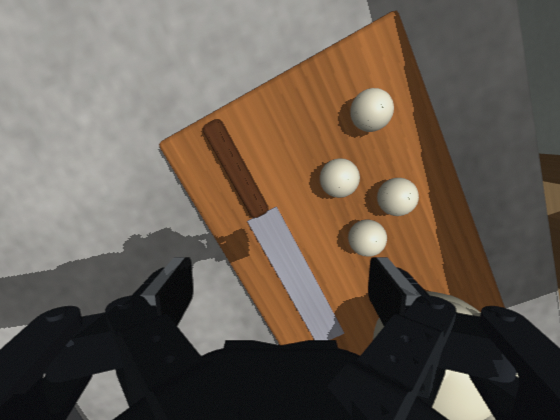

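The wrist view shows the arm still over the cutting board at the start, because the rows were refused. I'll give every key in each row, starting with one short row to check the format.

```bash
python3 -m crank '[{"dx":0,"dy":0,"dz":1,"roll":0},{"dx":0,"dy":0,"dz":1,"roll":0},{"dx":0,"dy":0,"dz":1,"roll":0}]' -1 60
```

```text
time_s: 1.55
tool_pos: [0.2532, 0.6792, 0.2918]
tcp_rot: [[-0.937, 0.349, -0.0], [0.349, 0.937, -0.0], [-0.0, -0.0, -1.0]]
wrist_force: [-0.3, 1.0, -1.1]
grip_width: 0.513
grip_force: 0.0
```

```bash
python3 -m crank '[{"dx":0.3,"dy":-1,"dz":0,"roll":0.2},{"dx":0.3,"dy":-1,"dz":0,"roll":0.2},{"dx":0.3,"dy":-1,"dz":0,"roll":0.2},{"dx":0.3,"dy":-1,"dz":0,"roll":0.2},{"dx":0.3,"dy":-1,"dz":0,"roll":0.2},{"dx":0.3,"dy":-1,"dz":0,"roll":0.2},{"dx":0.3,"dy":-1,"dz":0,"roll":0.2},{"dx":0.3,"dy":-1,"dz":0,"roll":0.2},{"dx":0.3,"dy":-1,"dz":0,"roll":0.2},{"dx":0.3,"dy":-1,"dz":0,"roll":0.2},{"dx":0.3,"dy":-1,"dz":0,"roll":0.2},{"dx":0.3,"dy":-1,"dz":0,"roll":0.2},{"dx":0.3,"dy":-1,"dz":0,"roll":0.2},{"dx":0.3,"dy":-1,"dz":0,"roll":0.2},{"dx":0.3,"dy":-1,"dz":0,"roll":0.2}]'
python3 -m crank '[{"dx":0.3,"dy":-1,"dz":0,"roll":0.2},{"dx":0.3,"dy":-1,"dz":0,"roll":0.2},{"dx":0.3,"dy":-1,"dz":0,"roll":0.2},{"dx":0.3,"dy":-1,"dz":0,"roll":0.2},{"dx":0.3,"dy":-1,"dz":0,"roll":0.2},{"dx":0.3,"dy":-1,"dz":0,"roll":0.2},{"dx":0.3,"dy":-1,"dz":0,"roll":0.2},{"dx":0.3,"dy":-1,"dz":0,"roll":0},{"dx":0.3,"dy":-1,"dz":0,"roll":0},{"dx":0.3,"dy":-1,"dz":0,"roll":0},{"dx":0.3,"dy":-1,"dz":0,"roll":0},{"dx":0.3,"dy":-1,"dz":0,"roll":0},{"dx":0.3,"dy":-1,"dz":0,"roll":0},{"dx":0.3,"dy":-1,"dz":0,"roll":0},{"dx":0.3,"dy":-1,"dz":0,"roll":0},{"dx":0,"dy":0,"dz":0,"roll":0},{"dx":0,"dy":0,"dz":0,"roll":0}]'
python3 - <<'E'
from h import *
s=telemetry.read_state();print(s["tool_pos"],s["wrist_force"])
c="wrist"
im=snapshot(c);cv2.imwrite(f"pics/{c}1.png",im[:,:,::-1])
for n in list(Z)[:4]:
    for r in spotter.place_of(n,c)[:3]:
        print(c,n,round(r["confidence"],2),np.round(r["at"],1),ray(c,r["at"],Z[n]).round(4))
E
```

```text
time_s: 3.05
tool_pos: [0.3435, 0.3785, 0.2915]
tcp_rot: [[-0.989, 0.146, 0.0], [0.146, 0.989, 0.0], [-0.0, 0.0, -1.0]]
wrist_force: [0.6, -0.1, 0.3]
grip_width: -0.0
grip_force: 0.0
time_s: 4.75
tool_pos: [0.4332, 0.0795, 0.2915]
tcp_rot: [[-0.999, 0.051, 0.0], [0.051, 0.999, 0.001], [-0.0, 0.001, -1.0]]
wrist_force: [0.4, -0.1, -0.0]
grip_width: 0.001
grip_force: 0.0
[0.43321796 0.0794966  0.29145472] [ 0.35092861 -0.1123957  -0.04077149]
wrist main_rocker_press 0.6 [299.4 193.4] [0.4367 0.1027 0.082 ]
wrist left_rocker_press 0.75 [219.2 198.7] [0.4385 0.0045 0.082 ]
wrist left_rocker_press 0.18 [204.8 274.7] [ 0.5392 -0.0247  0.082 ]
wrist right_rocker_press 0.61 [134.5 198.2] [ 0.433  -0.0989  0.082 ]
wrist start_key_top 0.65 [ 56.3 213.9] [ 0.4481 -0.1995  0.082 ]
wrist start_key_top 0.43 [133.1 198.4] [ 0.4331 -0.1008  0.082 ]
```

View pics/wrist1.png

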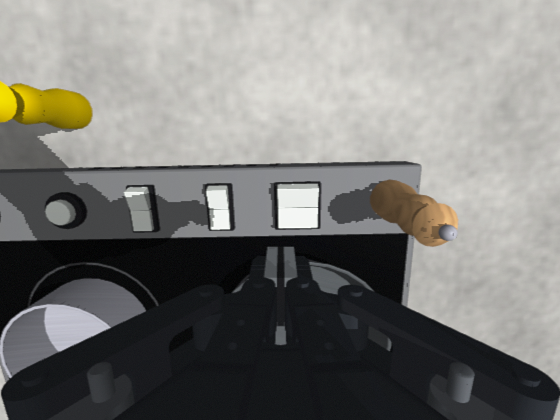

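The wrist view shows the main rocker at (298,206), the left rocker at (219,207) and the key at (61,211), with the light mill clear on the right. The estimates agree with each other and with the 100 mm spacing. Next is the descent on the main rocker at about (0.438, 0.101).

```bash
python3 -m crank '[{"dx":0.22,"dy":1,"dz":-1,"roll":0},{"dx":0,"dy":0.1,"dz":-1,"roll":0},{"dx":0,"dy":0,"dz":-1,"roll":0},{"dx":0,"dy":0,"dz":-1,"roll":0},{"dx":0,"dy":0,"dz":-1,"roll":0},{"dx":0,"dy":0,"dz":-1,"roll":0},{"dx":0,"dy":0,"dz":-1,"roll":0},{"dx":0,"dy":0,"dz":-1,"roll":0},{"dx":0,"dy":0,"dz":-1,"roll":0},{"dx":0,"dy":0,"dz":-0.4,"roll":0},{"dx":0,"dy":0,"dz":0,"roll":0}]'
python3 -m crank '[{"dx":0,"dy":0,"dz":-0.2,"roll":0},{"dx":0,"dy":0,"dz":-0.2,"roll":0},{"dx":0,"dy":0,"dz":-0.2,"roll":0},{"dx":0,"dy":0,"dz":-0.2,"roll":0},{"dx":0,"dy":0,"dz":-0.2,"roll":0},{"dx":0,"dy":0,"dz":-0.1,"roll":0},{"dx":0,"dy":0,"dz":0,"roll":0},{"dx":0,"dy":0,"dz":0,"roll":0}]'
```

```text
time_s: 6.1
tool_pos: [0.437, 0.1016, 0.1025]
tcp_rot: [[-0.999, 0.049, -0.002], [0.049, 0.999, -0.001], [0.002, -0.001, -1.0]]
wrist_force: [0.5, 0.7, -0.6]
grip_width: 0.003
grip_force: 0.0
time_s: 6.9
tool_pos: [0.4379, 0.1013, 0.0813]
tcp_rot: [[-0.999, 0.05, 0.0], [0.05, 0.999, -0.0], [-0.0, -0.0, -1.0]]
wrist_force: [0.6, -0.0, 0.5]
grip_width: -0.003
grip_force: 0.0
```

```bash
python3 -m crank '[{"dx":0,"dy":0,"dz":-0.1,"roll":0},{"dx":0,"dy":0,"dz":-0.1,"roll":0}]'
python3 -m crank '[{"dx":0,"dy":0,"dz":-0.1,"roll":0}]'
python3 -m crank '[{"dx":0,"dy":0,"dz":-0.05,"roll":0},{"dx":0,"dy":0,"dz":0,"roll":0}]'
```

```text
time_s: 7.1
tool_pos: [0.4376, 0.1013, 0.0773]
tcp_rot: [[-0.999, 0.05, 0.0], [0.05, 0.999, 0.0], [-0.0, 0.0, -1.0]]
wrist_force: [-0.6, -0.2, 2.6]
grip_width: -0.002
grip_force: 1.1
time_s: 7.2
tool_pos: [0.4376, 0.1014, 0.0757]
tcp_rot: [[-0.999, 0.05, -0.0], [0.05, 0.999, 0.0], [0.0, 0.0, -1.0]]
wrist_force: [-5.0, -0.9, 37.6]
grip_width: -0.002
grip_force: 18.6
time_s: 7.4
tool_pos: [0.4376, 0.1014, 0.0758]
tcp_rot: [[-0.999, 0.05, 0.0], [0.05, 0.999, 0.001], [-0.0, 0.001, -1.0]]
wrist_force: [-3.2, -0.6, 23.3]
grip_width: 0.001
grip_force: 11.7
```

The main rocker bottomed at z = 0.0758 with 37 N, so it is level and fully on. I lift off, move over the left rocker and look.

```bash
python3 -m crank '[{"dx":0,"dy":0,"dz":1,"roll":0},{"dx":0,"dy":0,"dz":1,"roll":0},{"dx":-0.04,"dy":-1,"dz":0.5,"roll":0},{"dx":-0.04,"dy":-1,"dz":0,"roll":0},{"dx":-0.04,"dy":-1,"dz":0,"roll":0},{"dx":-0.04,"dy":-1,"dz":0,"roll":0},{"dx":0,"dy":-1,"dz":0,"roll":0},{"dx":0,"dy":0,"dz":0,"roll":0},{"dx":0,"dy":0,"dz":0,"roll":0}]'
python3 - <<'E'
from h import *
c="wrist"
im=snapshot(c);cv2.imwrite(f"pics/{c}2.png",im[:,:,::-1])
for n in list(Z)[:4]:
    for r in spotter.place_of(n,c)[:1]:
        print(c,n,round(r["confidence"],2),np.round(r["at"],1),ray(c,r["at"],Z[n]).round(4))
E
```

```text
time_s: 8.3
tool_pos: [0.4345, 0.0013, 0.1242]
tcp_rot: [[-0.999, 0.051, 0.0], [0.051, 0.999, 0.0], [-0.0, 0.0, -1.0]]
wrist_force: [0.1, 1.0, -0.6]
grip_width: -0.0
grip_force: 0.0
wrist main_rocker_press 0.61 [426.4 233.6] [0.4361 0.098  0.082 ]
wrist left_rocker_press 0.72 [279.  240.4] [0.4362 0.0006 0.082 ]
wrist right_rocker_press 0.94 [130.9 242.7] [ 0.433  -0.0981  0.082 ]
```

View pics/wrist2.png

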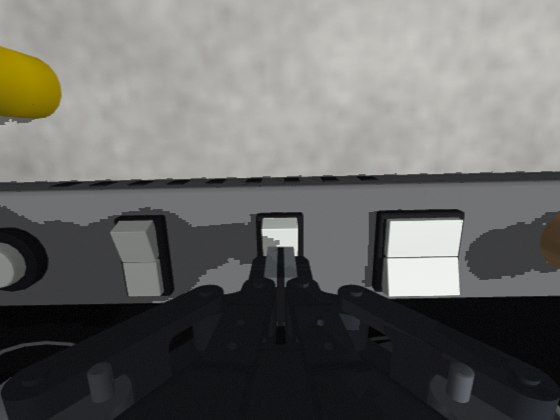

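The fingers line up with the left rocker (280,235), and the main rocker (424,255) has tipped with its far half up. Now I press the left rocker.

```bash
python3 -m crank '[{"dx":0,"dy":0,"dz":-0.7,"roll":0},{"dx":0,"dy":0,"dz":-0.7,"roll":0},{"dx":0,"dy":0,"dz":-0.2,"roll":0},{"dx":0,"dy":0,"dz":-0.2,"roll":0},{"dx":0,"dy":0,"dz":-0.2,"roll":0},{"dx":0,"dy":0,"dz":-0.1,"roll":0},{"dx":0,"dy":0,"dz":-0.1,"roll":0},{"dx":0,"dy":0,"dz":-0.1,"roll":0},{"dx":0,"dy":0,"dz":-0.05,"roll":0}]'
python3 -m crank '[{"dx":0,"dy":0,"dz":-0.05,"roll":0},{"dx":0,"dy":0,"dz":0,"roll":0}]'
```

```text
time_s: 9.45
tool_pos: [0.4339, 0.0014, 0.0772]
tcp_rot: [[-0.999, 0.049, -0.001], [0.049, 0.999, 0.0], [0.001, 0.0, -1.0]]
wrist_force: [-1.3, 0.5, 2.1]
grip_width: -0.002
grip_force: 1.1
time_s: 9.65
tool_pos: [0.4348, 0.0012, 0.0762]
tcp_rot: [[-0.999, 0.05, 0.001], [0.05, 0.999, -0.0], [-0.001, -0.0, -1.0]]
wrist_force: [-0.6, 1.0, -0.9]
grip_width: -0.001
grip_force: 0.0
```

```bash
python3 -m crank '[{"dx":0,"dy":0,"dz":-0.05,"roll":0},{"dx":0,"dy":0,"dz":0,"roll":0}]'
python3 -m crank '[{"dx":0,"dy":0,"dz":-0.03,"roll":0},{"dx":0,"dy":0,"dz":0,"roll":0}]'
```

```text
time_s: 9.85
tool_pos: [0.4351, 0.0012, 0.076]
tcp_rot: [[-0.999, 0.05, 0.001], [0.05, 0.999, 0.0], [-0.001, 0.0, -1.0]]
wrist_force: [-1.3, -0.3, 10.3]
grip_width: 0.002
grip_force: 4.8
time_s: 10.05
tool_pos: [0.4351, 0.0012, 0.0759]
tcp_rot: [[-0.999, 0.05, 0.002], [0.05, 0.999, 0.0], [-0.002, 0.0, -1.0]]
wrist_force: [-2.6, 0.3, 17.0]
grip_width: 0.002
grip_force: 8.5
```

The left rocker bottomed with 17 N. Next is the start key.

```bash
python3 -m crank '[{"dx":0,"dy":0,"dz":1,"roll":0},{"dx":0,"dy":0,"dz":1,"roll":0},{"dx":0,"dy":0,"dz":1,"roll":0},{"dx":0.05,"dy":-1,"dz":0,"roll":0},{"dx":0.05,"dy":-1,"dz":0,"roll":0},{"dx":0.05,"dy":-1,"dz":0,"roll":0},{"dx":0.05,"dy":-1,"dz":0,"roll":0},{"dx":0.05,"dy":-1,"dz":0,"roll":0},{"dx":0.05,"dy":-1,"dz":0,"roll":0},{"dx":0.05,"dy":-1,"dz":0,"roll":0},{"dx":0.05,"dy":-1,"dz":0,"roll":0},{"dx":0.05,"dy":-1,"dz":0,"roll":0},{"dx":0.05,"dy":-0.95,"dz":0,"roll":0},{"dx":0,"dy":0,"dz":0,"roll":0},{"dx":0,"dy":0,"dz":0,"roll":0}]'
python3 - <<'E'
from h import *
c="wrist"
im=snapshot(c);cv2.imwrite(f"pics/{c}3.png",im[:,:,::-1])
for n in list(Z)[:4]:
    for r in spotter.place_of(n,c)[:1]:
        print(c,n,round(r["confidence"],2),np.round(r["at"],1),ray(c,r["at"],Z[n]).round(4))
E
```

```text
time_s: 11.55
tool_pos: [0.4446, -0.1978, 0.1347]
tcp_rot: [[-0.999, 0.051, 0.001], [0.051, 0.999, -0.0], [-0.001, -0.0, -1.0]]
wrist_force: [-0.5, 0.2, -0.4]
grip_width: 0.004
grip_force: 0.0
wrist left_rocker_press 0.69 [128.6 235.4] [ 0.4411 -0.3035  0.082 ]
wrist right_rocker_press 0.74 [130.7 234.6] [ 0.4406 -0.3019  0.082 ]
wrist start_key_top 0.74 [280.3 234.5] [ 0.4456 -0.1976  0.082 ]
```

View pics/wrist3.png

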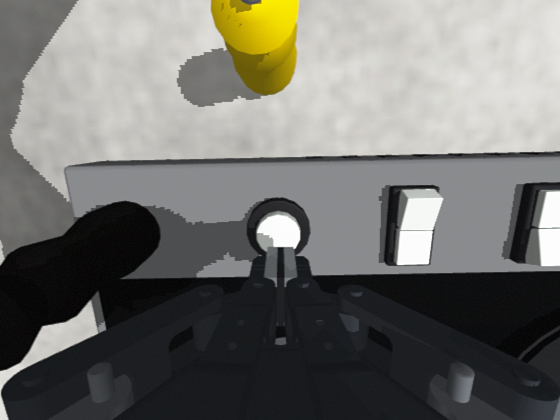

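The fingers are centred on the round key (279,232) and the dark mill is well clear (100,245). Now I press it.

```bash
python3 -m crank '[{"dx":0,"dy":0,"dz":-1,"roll":0},{"dx":0,"dy":0,"dz":-1,"roll":0},{"dx":0,"dy":0,"dz":-0.2,"roll":0},{"dx":0,"dy":0,"dz":-0.2,"roll":0},{"dx":0,"dy":0,"dz":-0.2,"roll":0},{"dx":0,"dy":0,"dz":-0.1,"roll":0},{"dx":0,"dy":0,"dz":-0.1,"roll":0},{"dx":0,"dy":0,"dz":-0.1,"roll":0},{"dx":0,"dy":0,"dz":0,"roll":0}]'
python3 -m crank '[{"dx":0,"dy":0,"dz":-0.05,"roll":0},{"dx":0,"dy":0,"dz":0,"roll":0}]'
python3 -m crank '[{"dx":0,"dy":0,"dz":-0.05,"roll":0},{"dx":0,"dy":0,"dz":0,"roll":0}]'
```

```text
time_s: 12.7
tool_pos: [0.4448, -0.1976, 0.0769]
tcp_rot: [[-0.999, 0.049, 0.001], [0.049, 0.999, -0.0], [-0.001, -0.0, -1.0]]
wrist_force: [-0.3, 1.3, 3.6]
grip_width: -0.002
grip_force: 1.7
time_s: 12.9
tool_pos: [0.4448, -0.1976, 0.0761]
tcp_rot: [[-0.999, 0.049, 0.001], [0.049, 0.999, -0.0], [-0.001, 0.0, -1.0]]
wrist_force: [-0.2, 1.2, 5.3]
grip_width: -0.001
grip_force: 2.6
time_s: 13.1
tool_pos: [0.4448, -0.1977, 0.0759]
tcp_rot: [[-0.999, 0.05, 0.001], [0.05, 0.999, 0.0], [-0.001, 0.0, -1.0]]
wrist_force: [-1.9, 2.7, 14.7]
grip_width: 0.001
grip_force: 7.1
```

The key bottomed with 14.7 N, which is above the 4 N it needs. I lift clear and check.

```bash
python3 -m crank '[{"dx":0,"dy":0,"dz":1,"roll":0},{"dx":0,"dy":0,"dz":1,"roll":0},{"dx":0,"dy":0,"dz":1,"roll":0},{"dx":0,"dy":0,"dz":1,"roll":0},{"dx":0,"dy":0,"dz":1,"roll":0},{"dx":0,"dy":0,"dz":1,"roll":0},{"dx":0,"dy":0,"dz":1,"roll":0},{"dx":0,"dy":0,"dz":1,"roll":0},{"dx":0,"dy":0,"dz":0,"roll":0},{"dx":0,"dy":0,"dz":0,"roll":0}]'
python3 - <<'E'
from h import *
im=snapshot("scene")[90:300,150:430];cv2.imwrite("pics/scene1.png",cv2.resize(im[:,:,::-1],(784,588),interpolation=cv2.INTER_CUBIC))
E
```

```text
time_s: 14.1
tool_pos: [0.4442, -0.1977, 0.2346]
tcp_rot: [[-0.999, 0.05, 0.0], [0.05, 0.999, -0.0], [-0.0, -0.0, -1.0]]
wrist_force: [-0.5, 0.0, 0.3]
grip_width: -0.004
grip_force: 0.0
```

View pics/scene1.png

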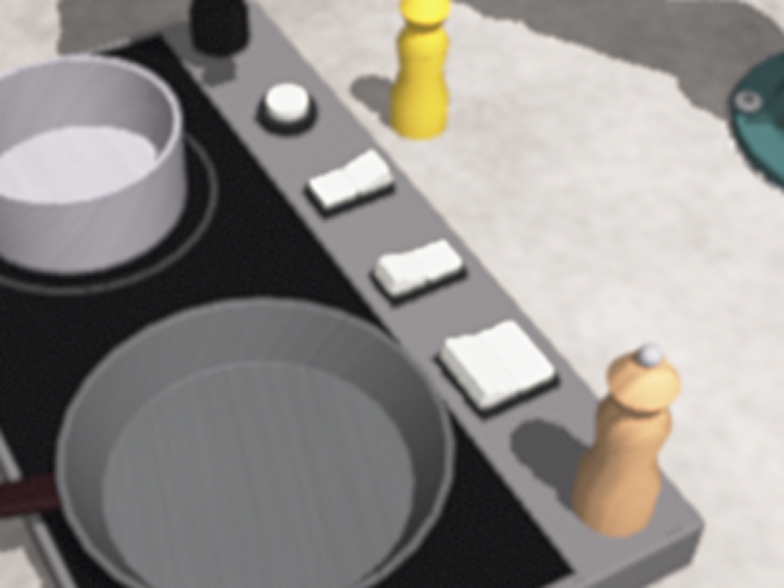

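The main (497,365) and left (418,270) rockers are on with their far halves up. The right one (350,182) is still off, the key (288,103) is back up, and the pans and mills have not moved.

```bash
python3 -c "from bench import job; print(job.close_job())"
```

```text
the job is handed in; nothing more can be done
None
```

The job is handed in at about 14 s: I switched on the main rocker, then the left rocker (the frying pan is on the left plate), then pressed the start key fully and let it come back up; the right rocker is off and the pans and mills are where they were.

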